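# Load the spool stand

### The job

Load the spool stand on the sewing table: slide the wide wooden spool onto the steel pin right back to the sprung plate, then the narrow spool up against it, then push the black end cap on until it snaps home behind the catch and stays there. Feel your way and keep it gentle: nothing may be forced against the stand, and the other things on the table stay where they are.

Things in the scene. Friction and masses are not known exactly. Their poses are not given: they have to be found in the camera images.
- stand: Fixed dark wooden stand: base 120 x 150 mm, upright 70 mm wide, top at 137 mm. Origin on the table at the upright's foot, z up. A level steel pin, 12 mm thick, points along the stand's -y. Nominal axis x = 0, z = 120 mm; clamped in a cross slide, it really stands up to 8 mm off in x and in z (parallel, unyielding, new each time), in no reading: feel or see it. Over 40 N on the stand is too much.
- pin_end (a point): Nominal centre of the pin's free end (1 mm bevel), fixed on the stand at x 0, y -165, z 120 mm of its frame; axes as the stand's. The real end has the same y but the pin's unknown x and z offset.
- plate_face (a point): Nominal centre of the front face of the sprung steel plate (38 mm diameter ring round the pin's root) when free: x 0, y -30, z 120 mm of the stand. It carries the pin's offset too. The plate yields up to 11 mm toward the upright, at 2 N plus 0.5 N per mm.
- catch_back (a point): Nominal point on the pin's axis under the upright back of a 4 mm wide sprung catch, y -142 mm of the stand. Its ramp rises from y -153 to 5 mm above the pin's top at y -144. A part slid over sinks it (5 to 10 N of push). The full stack is 118 mm long: push the cap 6 to 9 mm against the plate and the catch springs up behind its outer end; let go, it rests on the catch.
- wide_spool: Loose plain wooden spool: flanges 54 mm diameter, 6 mm thick; barrel 32 mm diameter, 36 mm between flanges; 48 mm long, through hole 16 mm. Same both ways round. Origin at its centre, axis along its y. It lies on its side, centre 33 mm above the table, on a fixed wooden rest: plate 70 x 56 x 6 mm with two 4 mm high ridges beside the spool. About 0.07 kg.
- narrow_spool: Loose plain wooden spool: flanges 40 mm diameter, 5 mm thick; barrel 26 mm diameter, 32 mm between flanges; 42 mm long, through hole 16 mm. Same both ways round. Origin at its centre, axis along its y. It lies on its side, centre 26 mm above the table, on a like rest. About 0.045 kg.
- cap: Loose black end cap: a plain tube without flanges, 36 mm diameter, 28 mm long, through hole 16 mm. Same both ways round. Origin at its centre, axis along its y. It lies on its side, centre 24 mm above the table, on a like rest. About 0.04 kg.
- oil_can: Bystander: dark steel oil can with thin spout, 66 mm wide, 110 mm high, origin under its centre.
- pincushion: Bystander: round grey pincushion, 60 mm wide, 40 mm high, origin under its centre.
- button_tin: Bystander: round steel tin, 64 mm wide, 50 mm high, origin under its centre.

How it is judged:
On the way, in this order (a step that is already met when the one before it is completed fails the run):
1. the wide spool is on the pin, back at the sprung plate (within 10 mm), let go (x of wide_spool in the frame of stand between -0.012 and 0.012 m and z of wide_spool in the frame of stand between 0.106 and 0.132 m and y of wide_spool in the frame of stand between -0.064 and -0.04 m and angle between the y axis of wide_spool and the y axis of stand, either way round below 0.2 rad and contact force between the fingers and wide_spool below 0.1 N), for 0.2 s.
2. the narrow spool is on the pin in front of the wide one (gaps up to 12 mm in all), let go, the wide one still on (x of wide_spool in the frame of stand between -0.012 and 0.012 m and z of wide_spool in the frame of stand between 0.106 and 0.132 m and y of wide_spool in the frame of stand between -0.066 and -0.04 m and angle between the y axis of each of wide_spool, narrow_spool and the y axis of stand, either way round below 0.2 rad and x of narrow_spool in the frame of stand between -0.012 and 0.012 m and z of narrow_spool in the frame of stand between 0.106 and 0.132 m and y of narrow_spool in the frame of stand between -0.111 and -0.085 m and contact force between the fingers and narrow_spool below 0.1 N), for 0.2 s.
At the end, for the whole second after the job is handed in: Wide spool, narrow spool and cap are on the pin in that order from the post, pressed together against the plate: centres no farther out than y = -51.5, -97 and -130.5 mm in the stand's frame (cap held behind the catch, 2.5 mm allowed), axes within 0.2 rad of the pin, at rest, let go (x of wide_spool in the frame of stand between -0.012 and 0.012 m and z of wide_spool in the frame of stand between 0.106 and 0.132 m and y of wide_spool in the frame of stand between -0.0515 and -0.04 m and angle between the y axis of each of wide_spool, narrow_spool, cap and the y axis of stand, either way round below 0.2 rad and x of narrow_spool in the frame of stand between -0.012 and 0.012 m and z of narrow_spool in the frame of stand between 0.106 and 0.132 m and y of narrow_spool in the frame of stand between -0.097 and -0.085 m and x of cap in the frame of stand between -0.012 and 0.012 m and z of cap in the frame of stand between 0.106 and 0.132 m and y of cap in the frame of stand between -0.1305 and -0.117 m and linear speed of each of wide_spool, narrow_spool, cap below 0.02 m/s); the robot touches nothing.
It fails at once if more than 40 N on the stand, its pin, plate or catch (contact force between anything else and stand above 40 N).
It fails at once if oil can moved more than 20 mm (distance of oil_can from where it was at the start of the episode above 0.02 m).
It fails at once if pincushion moved more than 20 mm (distance of pincushion from where it was at the start of the episode above 0.02 m).
It fails at once if button tin moved more than 20 mm (distance of button_tin from where it was at the start of the episode above 0.02 m).
It also fails if it takes over 72 s, if anything falls off the work surface, if the arm or the gripper's body presses on something with over 40 N, if the wrist force passes 120 N, or if a joint passes its speed limit or range.

### The arm

A 6-joint arm with a two-finger parallel gripper is mounted at the origin on the work surface. World frame = base frame: x ahead of the robot, y to its left, z up, the work surface at z = 0. Lengths are in m, angles in rad, forces in N, time in s.
With the tool pointing down it reaches from about 0.35 to 0.875 m from the base axis. Payload 4.2 kg.
Tool frame: the origin (TCP) lies at the very end of the fingers, on their centre line; the grasp point (between the pads) lies 19 mm behind it; z points along the fingers, y is the line along which they close (so a half turn about z gives the same grasp; the last joint's range is limited). The gripper opens to 85 mm and grips with 20 to 120 N. Pads are 22 mm wide; open, the fingers measure 114 mm over their backs; the gripper's body (76 mm by 85 mm) begins 54 mm behind the grasp point. The pads swing forward as they close: fully open they stand 13 mm farther back than shut.
Start: joints at [-0.995, 0.385, 0.008, 0, -1.194, -0.259], TCP at [0.195, -0.594, 0.231] pointing down, gripper open.
Joint ranges: [-3.14, 3.14], [-1.21, 2.06], [-1.07, 1.41], [-3.16, 2.05], [-2.99, -0.16], [-3.1, 3.1]. Speed limits (rad/s): [2.79, 2.79, 3.14, 3.14, 3.14, 3.14].

### API

Orientations are given as a rotation vector (axis times angle).
In Python, from workcell import robot gives the robot as it stands.
- The arm moves only by the tool step_arm, never from a script. Its argument "targets" is one flat list of numbers, 7 for each row, row after row: the closure, from 0 (fully open) to 1 (shut), then the shift along the tool's x, y, z in mm, then the turn, a rotation vector about the tool's x, y, z in degrees. In form: [fingers, dx, dy, dz, wx, wy, wz, fingers, dx, dy, dz, wx, wy, wz, ...]. A call has 1 to 8 rows; each row shifts and turns the commanded pose from where the row before left it, along the tool's axes as they then stand; what a row does not reach is not made up. A row lasts 1/8 s, in which the tool goes at most 62.5 mm and 10.7 degrees, less where a joint would pass 70% of its speed; a pose out of reach is approached as far as the arm can. A call is refused whole if a number of a shift passes 62.5 or a number of a turn 10.7, either way. A call with a gripper value outside its range is refused whole. The fingers move at their own pace and stop on an object; the grip force is fixed at half the most. Time passes only in rows, so rows that do not move let the fingers close. It gives the time, the measured TCP pose, the force, the opening and the grip force at its end, in the units of the state.
- robot.observe(): the state, without advancing time (a new reading comes with each control period).
- robot.camera(name): name is "side" or "top" or "wrist"; returns a dict with "pixels" (384x512x3 uint8, red, green, blue), "fx", "fy", "cx", "cy" (pixels), "k1" (the pictures are not rectified: a ray, as slopes to the right and down, at radius r is drawn at 1 + k1 r^2 times it, then the intrinsics apply), "position" and "orientation" of the camera in the world; the wrist camera has in their place "mount" (4x4, takes a point from camera to tool coordinates, whose origin is the TCP and whose axes are the flange's). Camera axes: x right, y down, z forward; pixel columns grow to the right and rows downward; lengths in m; the calibration is good to about 2 mm. A picture is of the moment at which its call begins: read the wrist's pose just before it. There is no depth.
- robot.job_done(): hands the job in; it is judged then, once.
The state is a dict: "time_s": time; "joints": joint angles; "joint_vel": joint speeds; "effort": joint torques, N m; "eef_pos": TCP position; "tcp_rot": TCP orientation; "force": force on the tool from outside, world axes, zero at the start; "torque": the same for the moment, N m; "gripper_width": finger opening in m; "finger_force": force on a finger pad.
Only numpy, scipy, OpenCV 4.12 (cv2) and the standard library are available. Lean on these libraries where they do the work, as an engineer would, in place of code of your own. Each camera call takes 0.05 s, during which the arm holds its last target. There are 200 camera calls.

## Working session

There is one attempt and no reset: what is moved stays moved. The work goes in short steps, Python scripts to look and compute and a tool call to move; the robot and the scene stay as the last step left them, time stands still between calls to the robot, and variables do not carry over. Pictures are saved under pics/ and viewed, at most 10 in all, crops included, and the job is handed in when it is done.

Besides the shell and the picture viewer there is one more tool, called after "Call:" as name(argument=value, ...) on one line, values as JSON. step_arm: Moves the arm, as the interface text tells. Its arguments: {"type":"object","properties":{"targets":{"type":"array","items":{"type":"number"}}},"required":["targets"]}

```bash
ls; mkdir -p pics; cat > h.py <<'E'
import numpy as np, cv2
from scipy.spatial.transform import Rotation as R
from workcell import robot
E
python3 - <<'E'
from h import *
s=robot.observe(); print({k:np.round(v,4) for k,v in s.items()})
for n in ("side","top","wrist"):
    c=robot.camera(n); cv2.imwrite(f"pics/{n}0.png",c["pixels"][:,:,::-1])
    print(n,{k:(np.round(v,4).tolist() if not isinstance(v,float) else v) for k,v in c.items() if k!="pixels"})
im=np.hstack([cv2.imread("pics/side0.png"),cv2.imread("pics/top0.png")]);
E
```

```text
pics
{'time_s': np.float64(0.0), 'joints': array([-9.954e-01,  3.855e-01,  6.600e-03, -5.000e-04, -1.194e+00,
       -2.586e-01]), 'joint_vel': array([ 0.0006,  0.001 ,  0.0001, -0.0004, -0.0005,  0.0009]), 'effort': array([ 1.40000e-03, -3.92292e+01,  1.88399e+01,  4.18630e+00,
       -4.70000e-03, -0.00000e+00]), 'eef_pos': array([ 0.1945, -0.5933,  0.2302]), 'tcp_rot': array([ 0.4952, -3.1019, -0.0033]), 'force': array([-0.4905,  0.1382, -0.2859]), 'torque': array([ 0.0173,  0.0354, -0.0028]), 'finger_force': np.float64(0.0), 'gripper_width': np.float64(0.0855)}
side {'fx': 475.92836094406465, 'fy': 475.92836094406465, 'cx': 255.60530744006005, 'cy': 195.63511966440066, 'k1': 0.058826142607290355, 'position': [0.4413, -0.7061, 0.8681], 'orientation': [-2.375, 0.2902, -0.1283]}
top {'fx': 404.6443952996193, 'fy': 404.6443952996193, 'cx': 239.32425125540152, 'cy': 190.7848253037112, 'k1': -0.12662453245987257, 'position': [0.4819, -0.005, 1.0252], 'orientation': [-2.0945, 2.1577, -0.1559]}
wrist {'fx': 328.11341361709856, 'fy': 328.11341361709856, 'cx': 254.09910026212577, 'cy': 196.2188791973402, 'k1': -0.07625335612140037, 'mount': [[-0.0001, -0.9605, -0.2784, 0.0715], [1.0, -0.0001, 0.0001, 0.0007], [-0.0001, -0.2784, 0.9605, -0.143], [0.0, 0.0, 0.0, 1.0]]}
```

View pics/side0.png

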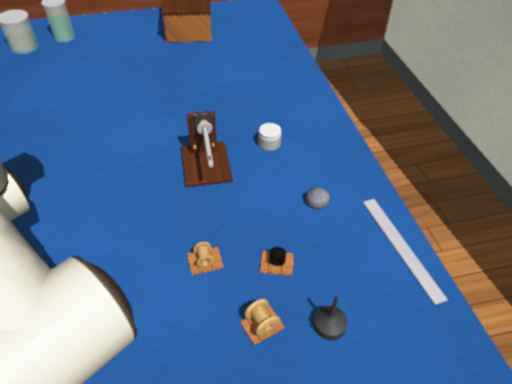

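View pics/top0.png

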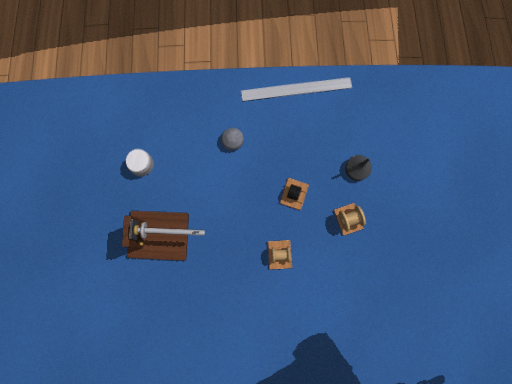

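The side picture shows the stand at about (205,150), its pin pointing toward the camera and ending near (211,165). The narrow spool is at (205,255), the cap at (278,258), the wide spool at (263,318), the oil can at (330,320), the pincushion at (318,197) and the tin at (270,136). The top picture shows the pin running from (145,232) to (204,233), the narrow spool at (280,255), the cap at (294,193) and the wide spool at (350,219). Next I'll enlarge these areas.

```bash
python3 - <<'E'
from h import *
s=cv2.imread("pics/side0.png");t=cv2.imread("pics/top0.png")
def crop(im,x,y,w,h,k):
    c=cv2.resize(im[y:y+h,x:x+w],None,fx=k,fy=k,interpolation=cv2.INTER_CUBIC)
    for u in range(-(-x//10)*10,x+w,10):
        cv2.line(c,((u-x)*k+k//2,0),((u-x)*k+k//2,8 if u%50 else 16),(255,255,255),1)
        if u%20==0: cv2.putText(c,str(u),((u-x)*k-10,26),0,.4,(255,255,255),1)
    for v in range(-(-y//10)*10,y+h,10):
        cv2.line(c,(0,(v-y)*k+k//2),(8,(v-y)*k+k//2),(255,255,255),1)
        if v%20==0: cv2.putText(c,str(v),(10,(v-y)*k+6),0,.4,(255,255,255),1)
    return c
a=crop(s,175,105,65,85,6);b=crop(t,115,200,100,70,4)
c=np.zeros((510,800,3),np.uint8);c[:510,:390]=a;c[:280,400:800]=b;cv2.imwrite("pics/c1.png",c)
a=crop(s,180,235,120,115,3);a=cv2.resize(a,None,fx=1,fy=1)
a=crop(s,182,236,115,110,5);cv2.imwrite("pics/c2.png",a)
a=crop(t,262,172,110,102,5);cv2.imwrite("pics/c3.png",a)
E
```

```text
(no output)
```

View pics/c1.png

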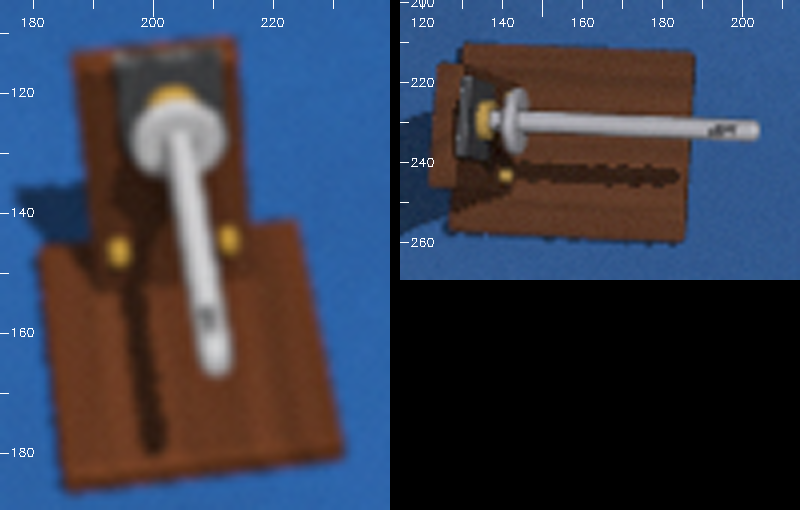

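View pics/c2.png

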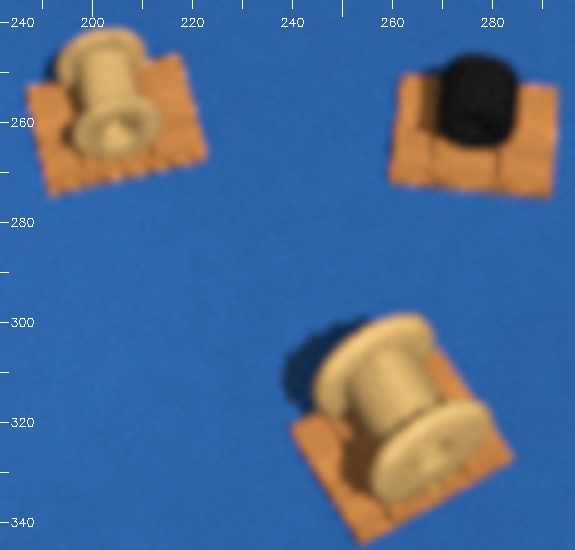

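View pics/c3.png

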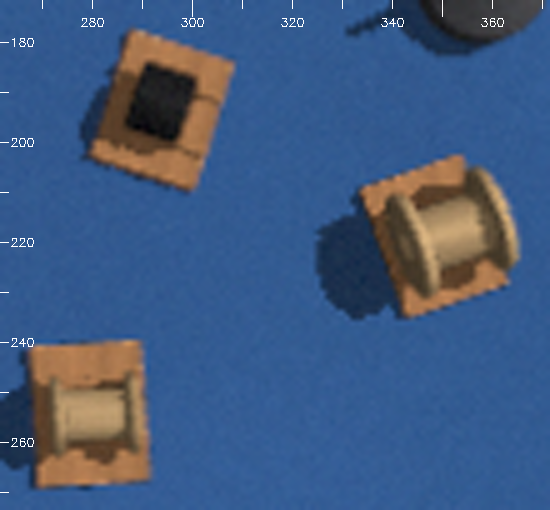

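The crops give me centre pixels in the side and top views:

| Thing | Side | Top |
|---|---|---|
| Pin tip | (210.7, 165.2) | (204.3, 232.2) |
| Plate | (204, 128) | (143.3, 229.8) |
| Wide spool | (262.1, 317.1) | (352, 217.7) |
| Narrow spool | (203.1, 254.1) | (280.5, 254.1) |
| Cap | (277.1, 255.5) | (293.9, 191.7) |

I'll triangulate these.

```bash
cat >> h.py <<'E'
import json
def ray(c,uv,pose=None):
    "camera dict, pixel -> origin, unit ray (world); pose=(eef_pos,tcp_rot) for wrist"
    K=np.array([[c["fx"],0,c["cx"]],[0,c["fy"],c["cy"]],[0,0,1]])
    d=np.array([(uv[0]-c["cx"])/c["fx"],(uv[1]-c["cy"])/c["fy"]]);p=d.copy()
    for _ in range(20): p=d/(1+c["k1"]*(p@p))
    v=np.array([p[0],p[1],1.]);v/=np.linalg.norm(v)
    if pose is None: return np.array(c["position"]),R.from_rotvec(c["orientation"]).apply(v)
    T=R.from_rotvec(pose[1]);m=np.array(c["mount"])
    return np.array(pose[0])+T.apply(m[:3,3]),T.apply(m[:3,:3]@v)
def tri(rs):
    A=np.zeros((3,3));b=np.zeros(3)
    for o,d in rs: P=np.eye(3)-np.outer(d,d);A+=P;b+=P@o
    x=np.linalg.solve(A,b);return x,[np.linalg.norm((np.eye(3)-np.outer(d,d))@(x-o))*1e3 for o,d in rs]
def at_z(r,z): o,d=r;return o+d*(z-o[2])/d[2]
def project(c,X,pose=None):
    if pose is None: o,Rm=np.array(c["position"]),R.from_rotvec(c["orientation"]).as_matrix()
    else:
        T=R.from_rotvec(pose[1]).as_matrix();m=np.array(c["mount"]);o=np.array(pose[0])+T@m[:3,3];Rm=T@m[:3,:3]
    p=(np.atleast_2d(X)-o)@Rm;q=p[:,:2]/p[:,2:];q=q*(1+c["k1"]*(q**2).sum(1,keepdims=True))
    return q*[c["fx"],c["fy"]]+[c["cx"],c["cy"]]
E
python3 - <<'E'
from h import *
S=robot.camera("side");T=robot.camera("top")
P=dict(tip=((210.7,165.2),(204.3,232.2)),plate=((204,128),(143.3,229.8)),wide=((262.1,317.1),(352,217.7)),narrow=((203.1,254.1),(280.5,254.1)),cap=((277.1,255.5),(293.9,191.7)),
wF=((256.5,308.3),(344.1,220.3)),wN=((267.5,325.9),(359.9,215.1)),nF=((201.5,247.7),(272.7,254.5)),nN=((204.7,260.7),(288.7,253.7)))
for k,(a,b) in P.items():
    x,e=tri([ray(S,a),ray(T,b)]);print(k,np.round(x*1e3,1),np.round(e,1))
# stand base corners, ray to z=? (top view)
for uv in [(130.3,210),(188,213),(185.7,260.2),(126.8,257.5)]:
    print(np.round(at_z(ray(T,uv),0.012)*1e3,1))
for n,uvs in dict(cap=[(288.3,177.5),(308.3,184.5),(300,209.8),(279.5,203)],wide=[(333.7,208.8),(354,202.8),(363.5,228),(343,235)],nar=[(267.5,241),(290,239.5),(291.5,267.5),(269,269)]).items():
    c=np.array([at_z(ray(T,u),0.006) for u in uvs]);
    print(n,np.round(c.mean(0)*1e3,1),[round(float(np.linalg.norm(c[i]-c[(i+1)%4])*1e3),1) for i in range(4)],[round(float(np.degrees(np.arctan2(*(c[(i+1)%4]-c[i])[[1,0]]))),1) for i in range(4)])
for n,uv,z in [("oil",(358,168),0.05),("pinc",(233,139),0.02),("tin",(140,163),0.04)]: print(n,np.round(at_z(ray(T,uv),z)*1e3))
E
```

```text
tip [542.9  91.6 116.8] [0.9 0.9]
plate [551.9 231.5 114. ] [0.8 0.8]
wide [ 572.9 -264.8   33.1] [1.2 1.2]
narrow [489.  -84.5  25.5] [0.1 0.1]
cap [ 643.7 -125.    23.5] [0.9 0.9]
wF [ 567.  -244.4   34.1] [1.1 1.1]
wN [ 578.4 -285.1   33. ] [1. 1.]
nF [488.7 -65.5  24. ] [0.1 0.1]
nN [ 489.3 -104.4   28.1] [0.1 0.1]
[610.3 292.3  12. ]
[598.5 143.4  12. ]
[480.4 150.5  12. ]
[490.  300.2  12. ]
cap [ 640.6 -127.1    6. ] [54.2, 69.0, 54.7, 70.1] [-111.5, 159.0, 69.6, -21.4]
wide [ 572.2 -262.8    6. ] [55.1, 68.1, 56.0, 70.0] [-75.7, -163.0, 106.3, 16.2]
nar [488.9 -83.6   6. ] [56.6, 69.6, 56.1, 69.5] [-88.0, -179.4, 91.9, 1.0]
oil [ 693. -284.   50.]
pinc [786.  24.  20.]
tin [726. 261.  40.]
```

The triangulated heights of 33.1, 25.5 and 23.5 mm match the given 33, 26 and 24 mm. The stand's y axis points at about 86°. The pin is offset by roughly +7 mm in x and −3 to −5 mm in z. Next is a planner helper and the approach to the wide spool.

```bash
cat >> h.py <<'E'
def rotdown(yaw):
    "tool pointing down, tool x at world angle yaw (deg)"
    a=np.radians(yaw);x=np.array([np.cos(a),np.sin(a),0]);z=np.array([0,0,-1.]);return R.from_matrix(np.c_[x,np.cross(z,x),z])
def plan(p,yaw,grip,n=None,start=None):
    "prints rows from the measured pose (or start) to TCP p (mm), tool x at yaw"
    s=robot.observe();p0,r0=(np.array(s["eef_pos"])*1e3,R.from_rotvec(s["tcp_rot"])) if start is None else (np.array(start[0],float),rotdown(start[1]))
    r1=rotdown(yaw);w=(r0.inv()*r1).as_rotvec(degrees=True);d=np.array(p)-p0
    m=max(int(np.ceil(max(np.linalg.norm(d)/60,np.linalg.norm(w)/10.5,1))),n or 0)
    print("from",p0.round(1),"d",d.round(1),"w",w.round(1),"rows",m)
    print([[grip]+(r0*R.from_rotvec(w*i/m,degrees=True)).inv().apply(d/m).round(1).tolist()+(w/m).round(2).tolist() for i in range(m)])
def st():
    s=robot.observe();T=R.from_rotvec(s["tcp_rot"]).as_matrix()
    print("t",round(float(s["time_s"]),2),"p",(np.array(s["eef_pos"])*1e3).round(1),"yaw",round(float(np.degrees(np.arctan2(T[1,0],T[0,0]))),2),"tilt",T[2,:2].round(3),"F",np.round(s["force"],1),"w",round(float(s["gripper_width"])*1e3,1),"ff",round(float(s["finger_force"]),1))
E
python3 - <<'E'
from h import *
S=robot.camera("side");T=robot.camera("top")
print(tri([ray(S,(309,299)),ray(T,(332,178))])); print(tri([ray(S,(336,297)),ray(T,(367,160))]))
plan([573,-265,110],285.3,0.35)
E
```

```text
(array([ 0.68231206, -0.22931708, -0.00226031]), [np.float64(2.5140406802827115), np.float64(2.514040680282709)])
(array([ 0.70312017, -0.29354383,  0.10086783]), [np.float64(2.379239066825029), np.float64(2.3792390668250882)])
from [ 194.7 -593.8  231.1] d [ 378.3  328.8 -121.1] w [  0.    0.  -87.2] rows 9
[[0.35, -51.3, 21.6, 13.5, 0.0, 0.0, -9.68], [0.35, -54.2, 12.7, 13.5, 0.0, 0.0, -9.68], [0.35, -55.6, 3.4, 13.5, 0.0, 0.0, -9.68], [0.35, -55.4, -6.0, 13.5, 0.0, 0.0, -9.68], [0.35, -53.6, -15.3, 13.5, 0.0, 0.0, -9.68], [0.35, -50.2, -24.0, 13.5, 0.0, 0.0, -9.68], [0.35, -45.5, -32.2, 13.5, 0.0, 0.0, -9.68], [0.35, -39.4, -39.3, 13.5, 0.0, 0.0, -9.68], [0.35, -32.2, -45.4, 13.5, 0.0, 0.0, -9.68]]
```

Call:
step_arm(targets=[0.35,-51.3,21.6,13.5,0,0,-9.7,0.35,-54.2,12.7,13.5,0,0,-9.7,0.35,-55.6,3.4,13.5,0,0,-9.7,0.35,-55.4,-6,13.5,0,0,-9.7,0.35,-53.6,-15.3,13.5,0,0,-9.7,0.35,-50.2,-24,13.5,0,0,-9.7,0.35,-45.5,-32.2,13.5,0,0,-9.7,0.35,-39.4,-39.3,13.5,0,0,-9.7])

```text
time_s: 1.35
eef_pos: [0.5321, -0.2999, 0.1231]
tcp_rot: [-2.336, 2.1, -0.001]
force: [0.6, -0.1, -0.4]
gripper_width: 0.0553
finger_force: 0.0
```

Call:
step_arm(targets=[0.35,-32.2,-45.4,13.5,0,0,-9.6,0.35,0,0,0,0,0,0,0.35,0,0,0,0,0,0])

```text
time_s: 1.72
eef_pos: [0.5724, -0.2645, 0.1096]
tcp_rot: [2.498, -1.905, -0.001]
force: [0.5, -0.2, 0.7]
gripper_width: 0.0555
finger_force: 0.0
```

```bash
python3 - <<'E'
from h import *
st();plan([573,-265,110],285.3,0.35)
c=robot.camera("wrist");im=np.ascontiguousarray(c["pixels"][:,:,::-1]);cv2.imwrite("pics/w1.png",im)
E
```

```text
t 1.73 p [ 572.4 -264.5  109.6] yaw -74.65 tilt [-0.     0.001] F [ 0.5 -0.2  0.7] w 55.5 ff 0.0
from [ 572.4 -264.5  109.6] d [ 0.6 -0.5  0.4] w [0. 0. 0.] rows 1
[[0.35, 0.6, -0.4, -0.4, 0.04, 0.01, 0.05]]
```

View pics/w1.png

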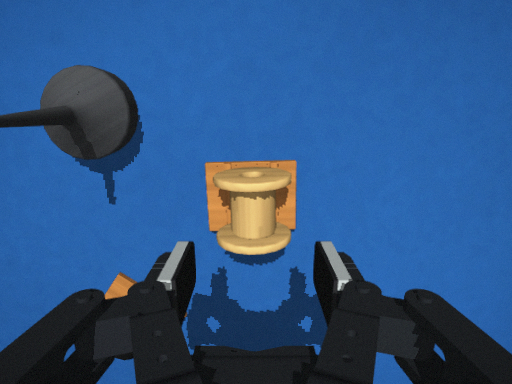

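The wrist picture shows the wide spool centred between the fingers. The top of its barrel is at about (252.5,210), and the flange tops are at (253,172) and (254,232). I'll check the centre and plan the descent.

```bash
python3 - <<'E'
from h import *
s=robot.observe();c=robot.camera("wrist");ps=(s["eef_pos"],s["tcp_rot"])
o=np.array([.573,-.265,.033]);a=np.array([np.cos(np.radians(105.3)),np.sin(np.radians(105.3)),0]);z=np.array([0,0,.001])
# predicted: flange centres top edges, barrel visible ends
print(project(c,[o+a*.021+z*27,o-a*.021+z*27,o+a*.024,o-a*.024,o+z*16],ps).round(1))
plan([573,-265,16],285.3,0.35)
E
```

```text
[[251.5 248.4]
 [251.3 185.1]
 [251.7 236.1]
 [251.5 171.1]
 [251.5 212. ]]
from [ 572.  -265.5  110.3] d [  1.    0.5 -94.3] w [-0. -0. -0.] rows 2
[[0.35, -0.1, -0.5, 47.1, -0.01, -0.01, -0.02], [0.35, -0.1, -0.5, 47.1, -0.01, -0.01, -0.02]]
```

Call:
step_arm(targets=[0.35,0,0.5,40,0,0,0,0.35,0,0,35,0,0,0,0.35,0,0,12,0,0,0,0.35,0,0,7,0,0,0,0.35,0,0,0,0,0,0,1,0,0,0,0,0,0,1,0,0,0,0,0,0,1,0,0,0,0,0,0])

```text
time_s: 2.82
eef_pos: [0.5731, -0.265, 0.0173]
tcp_rot: [-2.498, 1.904, -0.004]
force: [-0.9, -0.1, 6.2]
gripper_width: 0.0298
finger_force: 59.6
```

Call:
step_arm(targets=[1,0,0,0,0,0,0,1,0,0,0,0,0,0])

```text
time_s: 3.08
eef_pos: [0.5731, -0.2651, 0.0172]
tcp_rot: [-2.498, 1.904, -0.004]
force: [-1.0, 0.8, 5.7]
gripper_width: 0.0294
finger_force: 59.6
```

```bash
python3 - <<'E'
from h import *
st();st()
u=np.array([np.cos(np.radians(86)),np.sin(np.radians(86)),0])
# TCP target in front of tip: spool front face 30 mm short
tip=np.array([543,91.6,116]);c=tip-u*(24+30);print(c)
s=robot.observe();p=np.array(s["eef_pos"])*1e3
plan([p[0],p[1],150],285.3,1,3)
plan([c[0],c[1],115+16-33],266,1,start=([p[0],p[1],150],285.3))
E
```

```text
t 3.08 p [ 573.1 -265.1   17.2] yaw -74.61 tilt [ 0.001 -0.002] F [-1.   0.8  5.7] w 29.4 ff 59.6
t 3.08 p [ 573.1 -265.1   17.2] yaw -74.61 tilt [ 0.001 -0.002] F [-1.   0.8  5.7] w 29.4 ff 59.6
[539.23315042  37.73154129 116.        ]
from [ 573.1 -265.1   17.2] d [  0.    0.  132.8] w [-0.1 -0.1  0.1] rows 3
[[1, 0.1, -0.1, -44.3, -0.04, -0.03, 0.03], [1, 0.0, -0.1, -44.3, -0.04, -0.03, 0.03], [1, 0.0, -0.0, -44.3, -0.04, -0.03, 0.03]]
from [ 573.1 -265.1  150. ] d [-33.8 302.8 -52. ] w [-0.  -0.  19.3] rows 6
[[1, -50.2, -7.9, 8.7, -0.0, -0.0, 3.22], [1, -50.5, -5.0, 8.7, -0.0, -0.0, 3.22], [1, -50.7, -2.2, 8.7, -0.0, -0.0, 3.22], [1, -50.8, 0.6, 8.7, -0.0, -0.0, 3.22], [1, -50.7, 3.5, 8.7, -0.0, -0.0, 3.22], [1, -50.4, 6.3, 8.7, -0.0, -0.0, 3.22]]
```

Call:
step_arm(targets=[1,0,0,-20,0,0,0,1,0,0,-56,0,0,0,1,0,0,-56,0,0,0,1,-50,-8,8,0,0,3.2,1,-50.5,-5,8,0,0,3.2,1,-50.7,-2.2,8,0,0,3.2,1,-50.8,0.6,8,0,0,3.2,1,-50.7,3.5,10,0,0,3.2])

```text
time_s: 4.08
eef_pos: [0.5431, -0.011, 0.1054]
tcp_rot: [-2.206, 2.236, 0.0]
force: [0.2, -0.3, 0.2]
gripper_width: 0.0292
finger_force: 59.5
```

Call:
step_arm(targets=[1,-50.4,6.3,10,0,0,3.3,1,0,0,0,0,0,0,1,0,0,0,0,0,0])

```text
time_s: 4.45
eef_pos: [0.5377, 0.038, 0.0956]
tcp_rot: [2.144, -2.295, -0.001]
force: [0.7, -0.6, -1.8]
gripper_width: 0.0294
finger_force: 59.4
```

```bash
cat >> h.py <<'E'
def crop(im,x,y,w,h,k):
    c=cv2.resize(im[y:y+h,x:x+w],None,fx=k,fy=k,interpolation=cv2.INTER_CUBIC)
    for u in range(-(-x//10)*10,x+w,10):
        cv2.line(c,((u-x)*k+k//2,0),((u-x)*k+k//2,8),(255,255,255),1)
        if u%20==0: cv2.putText(c,str(u),((u-x)*k-10,22),0,.4,(255,255,255),1)
    for v in range(-(-y//10)*10,y+h,10):
        cv2.line(c,(0,(v-y)*k+k//2),(8,(v-y)*k+k//2),(255,255,255),1)
        if v%20==0: cv2.putText(c,str(v),(10,(v-y)*k+6),0,.4,(255,255,255),1)
    return c
E
python3 - <<'E'
from h import *
st()
s,t,w=[np.ascontiguousarray(robot.camera(n)["pixels"][:,:,::-1]) for n in ("side","top","wrist")]
for n,i in zip("stw",(s,t,w)): cv2.imwrite(f"pics/{n}2.png",i)
c=np.zeros((600,800,3),np.uint8)
a=crop(s,170,130,78,75,5);c[:375,:390]=a
a=crop(t,170,200,80,60,5);c[:300,400:]=a
a=cv2.resize(w[100:384,100:412],None,fx=1,fy=1);c[305:589,400:712]=a
cv2.imwrite("pics/c4.png",c)
E
```

```text
t 4.45 p [537.7  38.   95.6] yaw -93.91 tilt [0.    0.001] F [ 0.7 -0.6 -1.8] w 29.4 ff 59.4
```

View pics/c4.png

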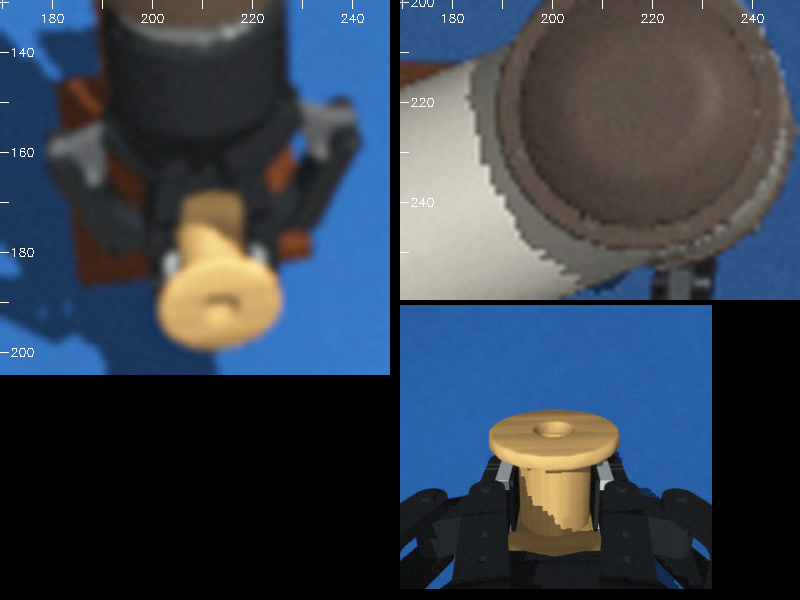

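The side picture shows the held spool's outer face centre at about (213.9,190.3). The wrist view shows it at (254,224). The arm blocks the top view and the pin. I'll fit the pin line from the first pictures and triangulate the held spool.

```bash
python3 - <<'E'
from h import *
from scipy.optimize import least_squares
S=robot.camera("side");T=robot.camera("top");W=robot.camera("wrist");s=robot.observe();ps=(s["eef_pos"],s["tcp_rot"])
x,e=tri([ray(S,(213.9,190.3)),ray(W,(254,224),ps)]);print("outer face",(x*1e3).round(1),np.round(e,1))
print("in tool",(R.from_rotvec(ps[1]).inv().apply(x-np.array(ps[0]))*1e3).round(1))
def cen(im,v,lo,hi):  # centroid of grey (low-saturation, bright) pixels
    row=im[lo:hi,v] if v is not None else im
    return row
s0=cv2.imread("pics/side0.png").astype(float);t0=cv2.imread("pics/top0.png").astype(float)
def wt(p): return np.clip((p.min(-1)-70)/60,0,1)
ts=[(u,(lambda w,r:(w*r).sum()/w.sum())(wt(t0[222:242,u]),np.arange(222,242))) for u in range(152,190,3)]
ss=[((lambda w,r:(w*r).sum()/w.sum())(wt(s0[v,198:220]),np.arange(198,220)),v) for v in range(138,155,2)]
ss+=[((lambda w,r:(w*r).sum()/w.sum())(wt(s0[v,200:222]),np.arange(200,222)),v) for v in range(160,164,1)]
print(np.round(ts[::3],1).tolist(),np.round(ss[::3],1).tolist())
rt=[ray(T,p) for p in ts];rs=[ray(S,p) for p in ss]
def res(q,full=True):
    d=np.array([np.cos(q[2]),np.sin(q[2]),q[3]]);p=np.array([q[0],.092,q[1]]);out=[]
    for o,r in rt+rs:
        n=np.cross(r,d);n/=np.linalg.norm(n);out.append((o-p)@n*1e3)
    return out+[q[3]*1e3/5]
f=least_squares(res,[.543,.116,1.5,0]);print(f.x[:2]*1e3,np.degrees(f.x[2]),f.x[3],np.abs(f.fun).max())
for d in (np.radians(85.7),np.radians(86.3)):
    g=least_squares(lambda q:res([q[0],q[1],d,0]),[.543,.116]);print(g.x*1e3,np.abs(g.fun).max())
E
```

```text
outer face [536.1  14.9 113.2] [0.4 0.4]
in tool [ 22.2   0.5 -17.3]
[[152.0, 229.9], [161.0, 230.3], [170.0, 230.9], [179.0, 231.0], [188.0, 231.5]] [[206.2, 138.0], [207.2, 144.0], [208.3, 150.0], [210.0, 160.0], [210.4, 163.0]]
[ 490.30238579 1000.12289001] 85.9107420102935 7.896436014296065e-07 0.042248427249121624
[  612.48264304 -1107.90560112] 1.8271299760645694
[528.9817101 340.3427036] 0.37103205013270907
```

```bash
python3 - <<'E'
from h import *
S=robot.camera("side");T=robot.camera("top")
# x of the pin axis at each measured centreline point, for assumed z
for z in (.114,.1165):
    a=np.array([at_z(ray(T,p),z)*1e3 for p in [(152,229.9),(161,230.3),(170,230.9),(179,231),(188,231.5)]]);b=np.array([at_z(ray(S,p),z)*1e3 for p in [(206.2,138),(207.2,144),(208.3,150),(210,160),(210.4,163)]])
    for q in (a,b):
        f=np.polyfit(q[:,1]-91.6,q[:,0],1);print(z,"x at tip",f[1].round(2),"angle",90-np.degrees(np.arctan(f[0])).round(2))
plan([541,69,140],266,1)
E
```

```text
0.114 x at tip 542.21 angle 86.11
0.114 x at tip 544.29 angle 86.07
0.1165 x at tip 542.06 angle 86.11
0.1165 x at tip 544.13 angle 86.07
from [538.1  37.2  95.9] d [ 2.9 31.8 44.1] w [-0.  0. -0.] rows 1
[[1, -31.9, -0.7, -44.1, -0.01, 0.01, -0.01]]
```

Call:
step_arm(targets=[1,0,0,-42,0,0,0,1,-31.9,-1.4,-2,0,0,0,1,0,0,0,0,0,0,1,0,0,2,0,0,0,1,0,0,1,0,0,0,1,0,0,0,0,0,0])

```text
time_s: 5.6
eef_pos: [0.5413, 0.069, 0.1363]
tcp_rot: [2.142, -2.297, -0.001]
force: [0.6, -0.5, -0.4]
gripper_width: 0.0298
finger_force: 59.6
```

Call:
step_arm(targets=[1,0,0,1,0,0,0,1,0,0,0,0,0,0])

```text
time_s: 5.85
eef_pos: [0.5416, 0.0694, 0.1357]
tcp_rot: [2.143, -2.297, -0.0]
force: [0.0, -0.0, -0.6]
gripper_width: 0.0297
finger_force: 59.6
```

Call:
step_arm(targets=[1,0,0,1,0,0,0,1,0,0,0,0,0,0])

```text
time_s: 6.1
eef_pos: [0.5417, 0.0696, 0.1348]
tcp_rot: [-2.144, 2.296, -0.0]
force: [0.2, 1.0, -1.3]
gripper_width: 0.0294
finger_force: 59.6
```

Call:
step_arm(targets=[1,0,0,1,0,0,0,1,0,0,0,0,0,0])

```text
time_s: 6.35
eef_pos: [0.5418, 0.0695, 0.1344]
tcp_rot: [-2.144, 2.296, -0.001]
force: [-0.8, -1.2, 3.5]
gripper_width: 0.0297
finger_force: 60.0
```

Call:
step_arm(targets=[1,0,0,1,0,0,0,1,0,0,0,0,0,0])

```text
time_s: 6.6
eef_pos: [0.5419, 0.0694, 0.1339]
tcp_rot: [-2.144, 2.296, -0.001]
force: [-2.0, -0.6, 5.9]
gripper_width: 0.0295
finger_force: 60.5
```

The spool touched the pin top at TCP z ≈ 134.8 mm, so the coaxial height is TCP z ≈ 101.8 mm. I'll back off and come in at that height.

Call:
step_arm(targets=[1,0,0,-5,0,0,0,1,12,0,0,0,0,0,1,0,0,35.5,0,0,0,1,0,0,0,0,0,0,1,0,0,0,0,0,0])

```text
time_s: 7.22
eef_pos: [0.5413, 0.0574, 0.1028]
tcp_rot: [-2.144, 2.296, -0.001]
force: [0.7, -0.0, 0.6]
gripper_width: 0.0297
finger_force: 59.5
```

```bash
python3 - <<'E'
from h import *
st();plan([543.2-.068*34.2,57.4,101.8],266.1,1)
E
```

```text
t 7.22 p [541.3  57.4 102.8] yaw -93.94 tilt [ 0.    -0.001] F [ 0.7 -0.   0.6] w 29.7 ff 59.5
from [541.3  57.4 102.8] d [-0.4  0.  -1. ] w [-0. -0. -0.] rows 1
[[1, -0.0, 0.4, 1.0, -0.03, -0.01, -0.04]]
```

Next, a slow advance with the tool's −x as the insertion direction.

Call:
step_arm(targets=[1,0,0.2,1,0,0,0,1,-4,0,0,0,0,0,1,-2,0,0,0,0,0,1,-2,0,0,0,0,0,1,-1,0,0,0,0,0,1,0,0,0,0,0,0])

```text
time_s: 7.98
eef_pos: [0.5412, 0.0667, 0.1013]
tcp_rot: [2.144, -2.296, -0.0]
force: [0.2, -0.1, -0.8]
gripper_width: 0.0298
finger_force: 59.5
```

Call:
step_arm(targets=[1,-2,0,0,0,0,0,1,-1,0,0,0,0,0,1,0,0,0,0,0,0])

```text
time_s: 8.35
eef_pos: [0.5414, 0.0697, 0.1013]
tcp_rot: [-2.144, 2.297, 0.0]
force: [0.2, 0.5, -0.5]
gripper_width: 0.0296
finger_force: 59.5
```

Call:
step_arm(targets=[1,-2,0,0,0,0,0,1,-1,0,0,0,0,0,1,0,0,0,0,0,0])

```text
time_s: 8.72
eef_pos: [0.5416, 0.0726, 0.1013]
tcp_rot: [-2.144, 2.297, -0.0]
force: [-0.0, -0.5, -0.6]
gripper_width: 0.0294
finger_force: 59.5
```

No force at y = 72.6 mm, which puts the spool's face about 7 mm past the tip, so the pin is in the hole. I'll carry on over the catch.

Call:
step_arm(targets=[1,-2,0,0,0,0,0,1,-2,0,0,0,0,0,1,-2,0,0,0,0,0,1,0,0,0,0,0,0])

```text
time_s: 9.22
eef_pos: [0.542, 0.0787, 0.1013]
tcp_rot: [-2.144, 2.296, -0.0]
force: [-0.4, 0.3, -1.0]
gripper_width: 0.0294
finger_force: 59.5
```

Call:
step_arm(targets=[1,-2,0,0,0,0,0,1,-2,0,0,0,0,0,1,-2,0,0,0,0,0,1,0,0,0,0,0,0])

```text
time_s: 9.72
eef_pos: [0.5427, 0.0845, 0.1017]
tcp_rot: [-2.143, 2.296, -0.001]
force: [0.3, -1.8, 1.6]
gripper_width: 0.0297
finger_force: 59.8
```

Call:
step_arm(targets=[1,-2,0,0,0,0,0,1,-2,0,0,0,0,0,1,-2,0,0,0,0,0,1,0,0,0,0,0,0])

```text
time_s: 10.22
eef_pos: [0.5433, 0.0913, 0.1016]
tcp_rot: [-2.143, 2.295, -0.0]
force: [0.9, -0.7, 2.1]
gripper_width: 0.0296
finger_force: 59.9
```

Call:
step_arm(targets=[1,-5,0,0,0,0,0,1,-6,0,0,0,0,0,1,-6,0,0,0,0,0,1,-6,0,0,0,0,0,1,-6,0,0,0,0,0,1,0,0,0,0,0,0])

```text
time_s: 10.98
eef_pos: [0.5449, 0.1206, 0.1013]
tcp_rot: [-2.144, 2.295, 0.001]
force: [-1.4, 2.2, 2.7]
gripper_width: 0.0294
finger_force: 59.9
```

Call:
step_arm(targets=[1,-6,0,0,0,0,0,1,-7,0,0,0,0,0,1,-7,0,0,0,0,0,1,-7,0,0,0,0,0,1,-7,0,0,0,0,0,1,0,0,0,0,0,0])

```text
time_s: 11.72
eef_pos: [0.5471, 0.1541, 0.101]
tcp_rot: [2.144, -2.296, -0.0]
force: [0.4, 0.4, -1.3]
gripper_width: 0.0291
finger_force: 59.6
```

Call:
step_arm(targets=[1,-7,0,0,0,0,0,1,-7,0,0,0,0,0,1,-7,0,0,0,0,0,1,-6,0,0,0,0,0,1,-4,0,0,0,0,0,1,0,0,0,0,0,0])

```text
time_s: 12.48
eef_pos: [0.5493, 0.1846, 0.1013]
tcp_rot: [-2.144, 2.296, 0.0]
force: [0.3, -0.2, -1.4]
gripper_width: 0.0298
finger_force: 59.6
```

Call:
step_arm(targets=[1,-4,0,0,0,0,0,1,-3,0,0,0,0,0,1,-3,0,0,0,0,0,1,-2,0,0,0,0,0,1,0,0,0,0,0,0])

```text
time_s: 13.1
eef_pos: [0.5501, 0.1964, 0.1013]
tcp_rot: [2.144, -2.297, -0.0]
force: [-0.9, -1.2, -0.5]
gripper_width: 0.0298
finger_force: 59.6
```

Call:
step_arm(targets=[1,-2,0,0,0,0,0,1,-1,0,0,0,0,0,1,0,0,0,0,0,0])

```text
time_s: 13.48
eef_pos: [0.5503, 0.1993, 0.1013]
tcp_rot: [-2.144, 2.297, -0.0]
force: [0.7, 0.0, -1.5]
gripper_width: 0.0294
finger_force: 59.6
```

Call:
step_arm(targets=[1,-2,0,0,0,0,0,1,-1,0,0,0,0,0,1,0,0,0,0,0,0])

```text
time_s: 13.85
eef_pos: [0.5505, 0.2018, 0.1013]
tcp_rot: [2.143, -2.296, 0.0]
force: [0.5, -2.9, -0.7]
gripper_width: 0.0299
finger_force: 59.6
```

The plate gave −2.9 N at y = 201.8 mm, matching the predicted 200.5 mm. I'll release gently and lift away.

Call:
step_arm(targets=[0.35,0,0,0,0,0,0,0.35,0,0,0,0,0,0,0.35,0,0,0,0,0,0,0.35,0,0,-10,0,0,0,0.35,0,0,-25,0,0,0,0.35,0,0,-40,0,0,0,0.35,0,0,-25,0,0,0,0.35,0,0,0,0,0,0])

```text
time_s: 14.85
eef_pos: [0.5518, 0.203, 0.2046]
tcp_rot: [-2.14, 2.292, -0.002]
force: [-0.2, 0.3, -0.8]
gripper_width: 0.0558
finger_force: 0.0
```

```bash
python3 - <<'E'
from h import *
st();plan([489,-84.5,110],271.7,0.3)
c=np.zeros((600,800,3),np.uint8)
s,w=[np.ascontiguousarray(robot.camera(n)["pixels"][:,:,::-1]) for n in ("side","wrist")]
c[:500,:400]=crop(s,165,95,80,100,5);c[:384,400:]=w[:,56:456]
cv2.imwrite("pics/c5.png",c)
E
```

```text
t 14.85 p [551.8 203.  204.6] yaw -93.93 tilt [-0.004 -0.005] F [-0.2  0.3 -0.8] w 55.8 ff 0.0
from [551.8 203.  204.6] d [ -62.8 -287.5  -94.6] w [-0.3  0.2 -5.6] rows 6
[[0.3, 48.6, 7.2, 15.5, -0.05, 0.03, -0.94], [0.3, 48.5, 8.0, 15.6, -0.05, 0.03, -0.94], [0.3, 48.3, 8.8, 15.6, -0.05, 0.03, -0.94], [0.3, 48.1, 9.6, 15.6, -0.05, 0.03, -0.94], [0.3, 48.0, 10.4, 15.7, -0.05, 0.03, -0.94], [0.3, 47.8, 11.1, 15.7, -0.05, 0.03, -0.94]]
```

View pics/c5.png

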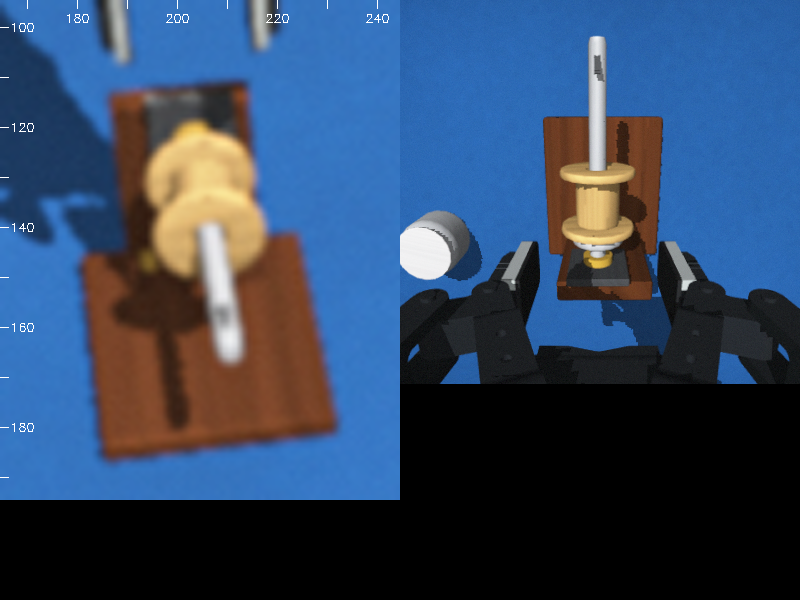

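The pictures show the wide spool on the pin against the plate, with its flanges at (205,128) and (207,143) in the side view, and nothing in the way. Next is the narrow spool.

Call:
step_arm(targets=[0.35,48.6,7.2,0,0,0,-0.9,0.35,48.5,8,10,0,0,-0.9,0.35,48.3,8.8,20,0,0,-0.9,0.35,48.1,9.6,21,0,0,-0.9,0.35,48,10.4,22,0,0,-1,0.35,47.8,11.1,21.6,0,0,-1,0.35,0,0,0,0,0,0,0.35,0,0,0,0,0,0])

```text
time_s: 15.95
eef_pos: [0.4868, -0.0856, 0.1062]
tcp_rot: [2.252, -2.189, -0.001]
force: [0.4, 1.3, 0.2]
gripper_width: 0.0555
finger_force: 0.0
```

```bash
python3 - <<'E'
from h import *
s=robot.observe();ps=(s["eef_pos"],s["tcp_rot"]);c=robot.camera("wrist");im=np.ascontiguousarray(c["pixels"][:,:,::-1]);cv2.imwrite("pics/w3.png",im)
st();plan([489,-84.5,12.5],271.7,0.35)
# wood spool pixels: brighter/yellower than the orange rest
hsv=cv2.cvtColor(im,cv2.COLOR_BGR2HSV);m=cv2.inRange(hsv,(12,40,120),(30,160,255));n,l,sts,cc=cv2.connectedComponentsWithStats(m)
for i in np.argsort(-sts[1:,4])[:3]+1: print(sts[i],cc[i].round(1))
o=np.array([.489,-.0845,.026]);a=np.array([0,1,0]);x=np.array([1,0,0]);z=np.array([0,0,1])
print(project(c,[o+z*.013,o-a*.021,o+a*.021,o-a*.0185+x*.02,o-a*.0185-x*.02],ps).round(1))
E
```

```text
t 16.0 p [487.3 -85.  106.6] yaw -88.32 tilt [0. 0.] F [ 0.3 -0.2 -0.1] w 55.4 ff 0.0
from [487.3 -85.  106.6] d [  1.7   0.5 -94.1] w [ 0. -0. -0.] rows 2
[[0.35, -0.2, -0.9, 47.0, 0.0, -0.0, -0.01], [0.35, -0.2, -0.9, 47.0, 0.0, -0.0, -0.01]]
[ 220  171   58   73 2959] [248.2 207.3]
[293 179   1  15  15] [293. 186.]
[291 206   2   8   9] [291.9 209.4]
[[249.3 210.9]
 [250.3 176.3]
 [248.8 232.4]
 [221.5 179.1]
 [278.8 180.6]]
```

View pics/w3.png

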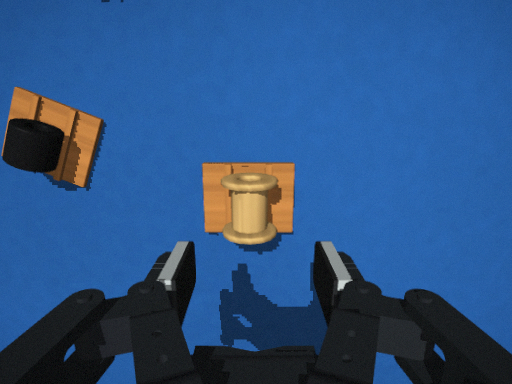

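The wrist picture shows the narrow spool spanning columns 220–278, where 221–279 was predicted, so it is well placed. I'll descend and grip.

Call:
step_arm(targets=[0.35,0,-1.5,40,0,0,0,0.35,0,0,35,0,0,0,0.35,0,0,12,0,0,0,0.35,0,0,6.5,0,0,0,0.35,0,0,0,0,0,0,1,0,0,0,0,0,0,1,0,0,0,0,0,0,1,0,0,0,0,0,0])

```text
time_s: 17.0
eef_pos: [0.4902, -0.0852, 0.0144]
tcp_rot: [-2.252, 2.186, -0.004]
force: [0.3, -0.3, 4.6]
gripper_width: 0.0239
finger_force: 60.2
```

Call:
step_arm(targets=[1,0,0,0,0,0,0,1,0,0,0,0,0,0])

```text
time_s: 17.25
eef_pos: [0.4902, -0.0852, 0.0144]
tcp_rot: [-2.252, 2.186, -0.004]
force: [1.9, 0.8, 6.2]
gripper_width: 0.0235
finger_force: 60.3
```

```bash
python3 - <<'E'
from h import *
st();s=robot.observe();p=np.array(s["eef_pos"])*1e3
off=26-p[2]; z=117.2-off
# line of the axis for the TCP (from the first insertion): x=550.4 at y=200, 86.06 deg
X=lambda y:550.4-.0689*(200-y)
y=91.6-21-12; print("off",off,"target",X(y),y,z)
plan([X(y),y,z],266.06,1,start=([p[0],p[1],140],271.7))
E
```

```text
t 17.25 p [490.2 -85.2  14.4] yaw -88.31 tilt [-0.    -0.004] F [1.9 0.8 6.2] w 23.5 ff 60.3
off 11.60426050489456 target 540.6575399999999 58.599999999999994 105.59573949510545
from [490.2 -85.2 140. ] d [ 50.5 143.8 -34.4] w [-0.  -0.   5.6] rows 3
[[1, -47.4, -18.2, 11.5, -0.0, -0.0, 1.88], [1, -48.0, -16.7, 11.5, -0.0, -0.0, 1.88], [1, -48.5, -15.1, 11.5, -0.0, -0.0, 1.88]]
```

Call:
step_arm(targets=[1,0,0,-20,0,0,0,1,0,0,-55,0,0,0,1,0,0,-50,0,0,0,1,-47.4,-18.2,8,0,0,1.9,1,-48,-16.7,12,0,0,1.9,1,-48.5,-15.1,13,0,0,1.9,1,0,0,0,0,0,0,1,0,0,0,0,0,0])

```text
time_s: 18.25
eef_pos: [0.5381, 0.0581, 0.1045]
tcp_rot: [2.14, -2.297, -0.002]
force: [-0.7, -1.1, -1.2]
gripper_width: 0.0234
finger_force: 59.6
```

```bash
python3 - <<'E'
from h import *
st();plan([540.7,58.6,105.7],266.06,1)
S=robot.camera("side");W=robot.camera("wrist");c=np.zeros((400,800,3),np.uint8)
s,w=[np.ascontiguousarray(q["pixels"][:,:,::-1]) for q in (S,W)]
c[:400,:400]=crop(s,175,140,80,80,5);c[:400,400:]=crop(w,204,180,100,100,4);cv2.imwrite("pics/c6.png",c)
E
```

```text
t 18.25 p [538.1  58.1 104.5] yaw -94.04 tilt [0.001 0.002] F [-0.7 -1.1 -1.2] w 23.4 ff 59.6
from [538.1  58.1 104.5] d [2.6 0.5 1.2] w [ 0.1 -0.  -0.1] rows 1
[[1, -0.7, -2.6, -1.2, 0.13, -0.05, -0.1]]
```

View pics/c6.png

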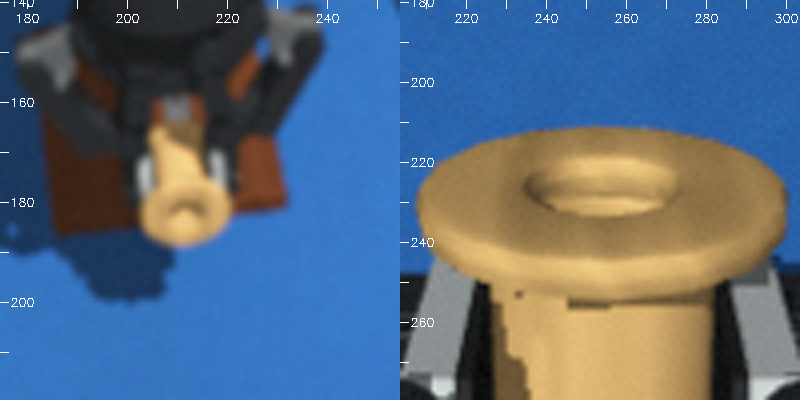

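The pictures show the narrow spool held level, with its outer face centre at side (211.5,181.7) and wrist (253.7,226). I've now viewed 10 pictures, so from here I work by numbers and feel.

```bash
python3 - <<'E'
from h import *
S=robot.camera("side");W=robot.camera("wrist");s=robot.observe();ps=(s["eef_pos"],s["tcp_rot"])
x,e=tri([ray(S,(211.5,181.7)),ray(W,(253.7,226),ps)])
print((x*1e3).round(1),"tool",(R.from_rotvec(ps[1]).inv().apply(x-np.array(ps[0]))*1e3).round(1),np.round(e,1))
st()
E
```

```text
[536.2  38.7 116.6] tool [ 18.8   1.2 -11.1] [0.4 0.4]
t 18.45 p [538.7  57.4 105.5] yaw -94.13 tilt [-0.  0.] F [-0.9  0.7 -0.5] w 23.6 ff 59.6
```

Call:
step_arm(targets=[1,0,-2.6,-1.2,0,0,0,1,0,0,0,0,0,0,1,0,0,0,0,0,0])

```text
time_s: 18.82
eef_pos: [0.5417, 0.058, 0.1065]
tcp_rot: [-2.141, 2.299, 0.0]
force: [-0.3, 0.7, -0.5]
gripper_width: 0.024
finger_force: 59.6
```

Call:
step_arm(targets=[1,0,1,0.8,0,0,0.1,1,-4,0,0,0,0,0,1,-3,0,0,0,0,0,1,-2,0,0,0,0,0,1,0,0,0,0,0,0])

```text
time_s: 19.45
eef_pos: [0.5414, 0.0675, 0.1056]
tcp_rot: [2.14, -2.3, -0.0]
force: [0.3, -0.0, -0.0]
gripper_width: 0.0236
finger_force: 59.6
```

Call:
step_arm(targets=[1,-1,0,0,0,0,0,1,-1,0,0,0,0,0,1,-1,0,0,0,0,0,1,0,0,0,0,0,0])

```text
time_s: 19.95
eef_pos: [0.5416, 0.0702, 0.1056]
tcp_rot: [-2.14, 2.3, 0.0]
force: [0.4, -0.2, -1.1]
gripper_width: 0.0235
finger_force: 59.6
```

Call:
step_arm(targets=[1,-1,0,0,0,0,0,1,-1,0,0,0,0,0,1,-1,0,0,0,0,0,1,0,0,0,0,0,0])

```text
time_s: 20.45
eef_pos: [0.5418, 0.0733, 0.1056]
tcp_rot: [-2.14, 2.3, -0.0]
force: [0.5, 0.7, 0.3]
gripper_width: 0.0235
finger_force: 59.6
```

Call:
step_arm(targets=[1,-2,0,0,0,0,0,1,-2,0,0,0,0,0,1,-2,0,0,0,0,0,1,0,0,0,0,0,0])

```text
time_s: 20.95
eef_pos: [0.5422, 0.0794, 0.1056]
tcp_rot: [2.14, -2.3, -0.0]
force: [0.5, 0.8, -0.3]
gripper_width: 0.0238
finger_force: 59.6
```

Call:
step_arm(targets=[1,-2,0,0,0,0,-0.2,1,-2,0,0,0,0,0,1,-2,0,0,0,0,0,1,-2,0,0,0,0,0,1,-2,0,0,0,0,0,1,0,0,0,0,0,0])

```text
time_s: 21.7
eef_pos: [0.5431, 0.0892, 0.1059]
tcp_rot: [-2.143, 2.296, -0.001]
force: [0.4, -2.3, 2.2]
gripper_width: 0.0235
finger_force: 60.0
```

Call:
step_arm(targets=[1,-3,0,0,0,0,0,1,-5,0,0,0,0,0,1,-5,0,0,0,0,0,1,-5,0,0,0,0,0,1,-5,0,0,0,0,0,1,0,0,0,0,0,0])

```text
time_s: 22.45
eef_pos: [0.5447, 0.1132, 0.1056]
tcp_rot: [-2.143, 2.295, 0.001]
force: [-0.6, 1.9, 1.9]
gripper_width: 0.0239
finger_force: 60.0
```

Call:
step_arm(targets=[1,-5,0,0,0,0,0,1,-6,0,0,0,0,0,1,-6,0,0,0,0,0,1,-6,0,0,0,0,0,1,-5,0,0,0,0,0,1,0,0,0,0,0,0])

```text
time_s: 23.2
eef_pos: [0.5461, 0.1407, 0.105]
tcp_rot: [2.144, -2.296, -0.001]
force: [0.6, -0.7, -0.7]
gripper_width: 0.0236
finger_force: 59.6
```

Call:
step_arm(targets=[1,-4,0,0,0,0,0,1,-3,0,0,0,0,0,1,-3,0,0,0,0,0,1,-2,0,0,0,0,0,1,0,0,0,0,0,0])

```text
time_s: 23.82
eef_pos: [0.5472, 0.1522, 0.1056]
tcp_rot: [-2.144, 2.296, 0.0]
force: [-0.5, -0.1, -0.2]
gripper_width: 0.0233
finger_force: 59.6
```

Call:
step_arm(targets=[1,-2,0,0,0,0,0,1,-1,0,0,0,0,0,1,0,0,0,0,0,0])

```text
time_s: 24.2
eef_pos: [0.5475, 0.155, 0.1056]
tcp_rot: [-2.144, 2.297, 0.0]
force: [0.3, -0.1, -0.8]
gripper_width: 0.0237
finger_force: 59.6
```

Call:
step_arm(targets=[1,-2,0,0,0,0,0,1,0,0,0,0,0,0])

```text
time_s: 24.45
eef_pos: [0.5475, 0.1568, 0.1056]
tcp_rot: [2.143, -2.296, 0.0]
force: [-0.7, -2.0, -0.1]
gripper_width: 0.0237
finger_force: 59.7
```

Contact came at y = 156.8 mm with −2 N, as predicted. I'll release, lift, and head for the cap.

Call:
step_arm(targets=[0.35,0,0,0,0,0,0,0.35,0,0,0,0,0,0,0.35,0,0,0,0,0,0,0.35,0,0,-10,0,0,0,0.35,0,0,-25,0,0,0,0.35,0,0,-40,0,0,0,0.35,0,0,-20,0,0,0,0.35,0,0,0,0,0,0])

```text
time_s: 25.45
eef_pos: [0.5486, 0.1576, 0.2031]
tcp_rot: [-2.14, 2.293, -0.002]
force: [-0.5, -0.2, -1.3]
gripper_width: 0.0554
finger_force: 0.0
```

```bash
python3 - <<'E'
from h import *
st();plan([643.5,-125.5,110],249.2,0.35)
im=np.ascontiguousarray(robot.camera("side")["pixels"][:,:,::-1]);cv2.imwrite("pics/s7.png",im)
E
```

```text
t 25.45 p [548.6 157.6 203.1] yaw -93.94 tilt [-0.003 -0.004] F [-0.5 -0.2 -1.3] w 55.4 ff 0.0
from [548.6 157.6 203.1] d [  94.9 -283.1  -93.1] w [-0.2  0.2 16.9] rows 6
[[0.35, 46.0, -19.0, 15.5, -0.04, 0.03, 2.81], [0.35, 45.0, -21.2, 15.5, -0.04, 0.03, 2.81], [0.35, 43.9, -23.4, 15.5, -0.04, 0.03, 2.81], [0.35, 42.7, -25.5, 15.5, -0.04, 0.03, 2.81], [0.35, 41.4, -27.6, 15.5, -0.04, 0.03, 2.81], [0.35, 40.0, -29.6, 15.5, -0.04, 0.03, 2.81]]
```

Call:
step_arm(targets=[0.25,46,-19,2,0,0,2.8,0.25,45,-21.2,10,0,0,2.8,0.25,43.9,-23.4,18,0,0,2.8,0.25,42.7,-25.5,20,0,0,2.8,0.25,41.4,-27.6,21,0,0,2.8,0.25,40,-29.6,21,0,0,2.8,0.25,0,0,0,0,0,0,0.25,0,0,0,0,0,0])

```text
time_s: 26.5
eef_pos: [0.6416, -0.1262, 0.1073]
tcp_rot: [1.783, -2.584, -0.002]
force: [-0.5, 1.1, 0.5]
gripper_width: 0.0641
finger_force: 0.0
```

```bash
python3 - <<'E'
from h import *
s=robot.observe();ps=(s["eef_pos"],s["tcp_rot"]);c=robot.camera("wrist");im=np.ascontiguousarray(c["pixels"][:,:,::-1]);cv2.imwrite("pics/w8.png",im)
st();plan([643.5,-125.5,12],249.2,0.25)
m=(im[100:260,200:310].max(-1)<45).astype(np.uint8);n,l,q,cc=cv2.connectedComponentsWithStats(m)
for i in np.argsort(-q[1:,4])[:3]+1: print(q[i]+[200,100,0,0,0],cc[i].round(1)+[200,100])
h=cv2.inRange(cv2.cvtColor(im,cv2.COLOR_BGR2HSV),(5,120,100),(20,255,255));n,l,q,cc=cv2.connectedComponentsWithStats(h)
i=1+np.argmax(q[1:,4]);print("rest",q[i],cv2.minAreaRect(np.argwhere(l==i)[:,::-1].astype(np.float32)))
a=np.radians(69.2);a=np.array([np.cos(a),np.sin(a),0]);b=np.array([a[1],-a[0],0]);o=np.array([.6435,-.1255,.024]);t=np.linspace(0,2*np.pi,40)
ring=lambda k:[o+k*a+b*.018*np.cos(x)+np.array([0,0,.018])*np.sin(x) for x in t]
P=project(c,np.array(ring(.014)+ring(-.014)),ps);print("pred cap bbox",P.min(0).round(1),P.max(0).round(1))
E
```

```text
t 26.55 p [ 642.  -125.5  108.2] yaw -110.71 tilt [0.    0.001] F [ 0.1 -0.   0.1] w 63.9 ff 0.0
from [ 642.  -125.5  108.2] d [  1.5   0.  -96.2] w [ 0.1 -0.   0.1] rows 2
[[0.25, -0.3, -0.7, 48.1, 0.03, -0.01, 0.04], [0.25, -0.3, -0.7, 48.1, 0.03, -0.01, 0.04]]
[ 226  183   49   50 2190] [250.6 207.1]
rest [ 400  131   98   95 5636] ((451.48797607421875, 178.7546844482422), (69.17546081542969, 96.35893249511719), 68.74949645996094)
pred cap bbox [224.9 180.1] [275.5 232.2]
```

Call:
step_arm(targets=[0.25,0,-1.2,40,0,0,0,0.25,0,0,37,0,0,0,0.25,0,0,12,0,0,0,0.25,0,0,7,0,0,0,0.25,0,0,0,0,0,0,1,0,0,0,0,0,0,1,0,0,0,0,0,0,1,0,0,0,0,0,0])

```text
time_s: 27.55
eef_pos: [0.6445, -0.1266, 0.0141]
tcp_rot: [-1.784, 2.583, -0.003]
force: [-1.2, 0.2, 5.0]
gripper_width: 0.0329
finger_force: 61.2
```

Call:
step_arm(targets=[1,0,0,0,0,0,0,1,0,0,0,0,0,0])

```text
time_s: 27.8
eef_pos: [0.6445, -0.1266, 0.0141]
tcp_rot: [-1.785, 2.583, -0.003]
force: [-0.2, 0.5, 5.1]
gripper_width: 0.033
finger_force: 61.2
```

```bash
python3 - <<'E'
from h import *
st();s=robot.observe();p=np.array(s["eef_pos"])*1e3
off=24-p[2]; z=117.2-off
X=lambda y:550.4-.0689*(200-y)
y=91.6-14-14; print("off",off,"target",X(y),y,z)
plan([X(y),y,z+5],266.06,1,start=([p[0],p[1],p[2]+115],249.2))
E
```

```text
t 27.8 p [ 644.5 -126.6   14.1] yaw -110.73 tilt [-0.001 -0.003] F [-0.2  0.5  5.1] w 33.0 ff 61.2
off 9.868050987438359 target 541.00204 63.599999999999994 107.33194901256164
from [ 644.5 -126.6  129.1] d [-103.5  190.2  -16.8] w [  0.    0.  -16.9] rows 4
[[1, -35.3, 41.1, 4.2, 0.0, 0.0, -4.22], [1, -38.2, 38.4, 4.2, 0.0, 0.0, -4.22], [1, -40.9, 35.5, 4.2, 0.0, 0.0, -4.22], [1, -43.4, 32.4, 4.2, 0.0, 0.0, -4.22]]
```

Call:
step_arm(targets=[1,0,0,-20,0,0,0,1,0,0,-55,0,0,0,1,0,0,-42,0,0,0,1,-35.3,41.1,4,0,0,-4.2,1,-38.2,38.4,4,0,0,-4.2,1,-40.9,35.5,4,0,0,-4.2,1,-43.4,32.4,4,0,0,-4.3,1,0,0,0,0,0,0])

```text
time_s: 28.8
eef_pos: [0.5378, 0.0661, 0.1134]
tcp_rot: [2.15, -2.289, -0.002]
force: [0.4, -0.2, 0.9]
gripper_width: 0.0336
finger_force: 60.5
```

Call:
step_arm(targets=[1,0,0,0,0,0,0,1,0,0,0,0,0,0])

```text
time_s: 29.05
eef_pos: [0.5403, 0.0629, 0.1136]
tcp_rot: [-2.144, 2.297, -0.0]
force: [0.1, -0.1, -0.5]
gripper_width: 0.0333
finger_force: 60.5
```

```bash
python3 - <<'E'
from h import *
st();plan([541,63.6,107.4],266.06,1)
s=robot.observe();ps=(s["eef_pos"],s["tcp_rot"]);W=robot.camera("wrist");w=np.ascontiguousarray(W["pixels"][:,:,::-1]);cv2.imwrite("pics/w9.png",w)
# cap outer rim in the wrist view, along the middle column, against predictions for axial offsets
print(w[170:260:3,254].max(-1).tolist())
T=R.from_rotvec(ps[1])
for ax in (-3,0,3):
    f=lambda q:np.array(ps[0])+T.apply(np.array(q)/1e3)
    P=project(W,[f([14+ax,0,-9.9-18]),f([14+ax,0,-9.9+18]),f([14+ax,0,-9.9+8]),f([14+ax,0,-9.9-8]),f([-14+ax,0,-9.9-18])],ps);print(ax,"rim top/bottom, hole bot/top, back top",P[:,1].round(1))
E
```

```text
t 29.05 p [540.3  62.9 113.6] yaw -93.95 tilt [-0. -0.] F [ 0.1 -0.1 -0.5] w 33.3 ff 60.5
from [540.3  62.9 113.6] d [ 0.7  0.7 -6.2] w [-0.  0. -0.] rows 1
[[1, -0.7, -0.7, 6.2, -0.01, 0.0, -0.01]]
[190, 187, 193, 189, 189, 191, 187, 189, 189, 189, 189, 189, 189, 189, 191, 191, 191, 194, 191, 24, 27, 33, 35, 32, 32, 31, 32, 23, 23, 26]
-3 rim top/bottom, hole bot/top, back top [260.5 226.5 234.4 249.4 320.9]
0 rim top/bottom, hole bot/top, back top [253.5 220.8 228.4 242.8 314.8]
3 rim top/bottom, hole bot/top, back top [246.4 215.  222.3 236.1 308.7]
```

Call:
step_arm(targets=[1,0,-0.7,6.2,0,0,0,1,-4,0,0,0,0,0,1,-4,0,0,0,0,0,1,-1,0,0,0,0,0,1,0,0,0,0,0,0])

```text
time_s: 29.72
eef_pos: [0.5412, 0.0729, 0.1075]
tcp_rot: [-2.146, 2.294, -0.0]
force: [0.7, 0.5, 0.1]
gripper_width: 0.0331
finger_force: 60.5
```

Call:
step_arm(targets=[1,-1,0,0,0,0,0,1,-1,0,0,0,0,0,1,-1,0,0,0,0,0,1,0,0,0,0,0,0])

```text
time_s: 30.22
eef_pos: [0.5413, 0.0757, 0.1074]
tcp_rot: [-2.146, 2.295, -0.0]
force: [-0.1, 0.0, -0.2]
gripper_width: 0.0331
finger_force: 60.5
```

Call:
step_arm(targets=[1,-1,0,0,0,0,0,1,-1,0,0,0,0,0,1,-1,0,0,0,0,0,1,0,0,0,0,0,0])

```text
time_s: 30.72
eef_pos: [0.5415, 0.0788, 0.1074]
tcp_rot: [-2.146, 2.295, 0.0]
force: [-0.4, 0.0, -0.3]
gripper_width: 0.0329
finger_force: 60.5
```

Call:
step_arm(targets=[1,-2,0,0,0,0,0,1,-2,0,0,0,0,0,1,-2,0,0,0,0,0,1,0,0,0,0,0,0])

```text
time_s: 31.22
eef_pos: [0.5419, 0.0848, 0.1074]
tcp_rot: [-2.146, 2.294, -0.0]
force: [0.4, 0.0, -0.5]
gripper_width: 0.0334
finger_force: 60.5
```

Call:
step_arm(targets=[1,-2,-0.5,0,0,0,0,1,-2,0,0,0,0,0,1,-2,0,0,0,0,0,1,-2,0,0,0,0,0,1,-2,0,0,0,0,0,1,0,0,0,0,0,0])

```text
time_s: 31.98
eef_pos: [0.543, 0.0944, 0.1076]
tcp_rot: [2.145, -2.295, 0.0]
force: [-1.0, -3.3, 1.7]
gripper_width: 0.0331
finger_force: 60.8
```

Call:
step_arm(targets=[1,-3,0,0,0,0,0,1,-4,0,0,0,0,0,1,-4,0,0,0,0,0,1,-4,0,0,0,0,0,1,-4,0,0,0,0,0,1,0,0,0,0,0,0])

```text
time_s: 32.72
eef_pos: [0.5446, 0.1145, 0.1075]
tcp_rot: [-2.145, 2.293, 0.0]
force: [0.1, 0.7, 2.6]
gripper_width: 0.0331
finger_force: 60.9
```

Call:
step_arm(targets=[1,-3,0,0,0,0,0,1,-2,0,0,0,0,0,1,-2,0,0,0,0,0,1,0,0,0,0,0,0])

```text
time_s: 33.22
eef_pos: [0.5448, 0.1207, 0.1074]
tcp_rot: [-2.146, 2.295, 0.0]
force: [-0.8, 0.1, 3.9]
gripper_width: 0.0336
finger_force: 60.9
```

Fz now shows the depressed catch pushing up on the cap. It should drop back to about −0.5 N when the catch snaps, so I'll push in small steps and watch for that.

Call:
step_arm(targets=[1,-1,0,0,0,0,0,1,-1,0,0,0,0,0,1,-1,0,0,0,0,0,1,0,0,0,0,0,0])

```text
time_s: 33.72
eef_pos: [0.5448, 0.1227, 0.1074]
tcp_rot: [2.144, -2.294, 0.001]
force: [-0.2, -4.4, 3.8]
gripper_width: 0.0335
finger_force: 60.9
```

Call:
step_arm(targets=[1,-1,0,0,0,0,0,1,-1,0,0,0,0,0,1,0,0,0,0,0,0])

```text
time_s: 34.1
eef_pos: [0.5449, 0.1244, 0.1074]
tcp_rot: [2.144, -2.294, 0.001]
force: [1.3, -5.7, 3.1]
gripper_width: 0.0331
finger_force: 61.0
```

Call:
step_arm(targets=[1,-1,0,0,0,0,0,1,-1,0,0,0,0,0,1,0,0,0,0,0,0])

```text
time_s: 34.48
eef_pos: [0.545, 0.1262, 0.1074]
tcp_rot: [2.143, -2.294, 0.001]
force: [0.4, -6.6, 4.3]
gripper_width: 0.0334
finger_force: 61.0
```

Call:
step_arm(targets=[1,-1,0,0,0,0,0,1,-1,0,0,0,0,0,1,0,0,0,0,0,0])

```text
time_s: 34.85
eef_pos: [0.545, 0.1278, 0.1073]
tcp_rot: [2.142, -2.294, 0.001]
force: [0.4, -8.2, 3.5]
gripper_width: 0.0337
finger_force: 60.9
```

Call:
step_arm(targets=[1,-1,0,0,0,0,0,1,0,0,0,0,0,0])

```text
time_s: 35.1
eef_pos: [0.545, 0.1285, 0.1073]
tcp_rot: [2.142, -2.293, 0.001]
force: [0.4, -8.2, 3.9]
gripper_width: 0.0331
finger_force: 60.9
```

Call:
step_arm(targets=[1,-1,0,0,0,0,0,1,0,0,0,0,0,0])

```text
time_s: 35.35
eef_pos: [0.545, 0.1294, 0.1073]
tcp_rot: [2.142, -2.293, 0.001]
force: [1.3, -9.2, 3.3]
gripper_width: 0.033
finger_force: 60.9
```

Call:
step_arm(targets=[1,-1,0,0,0,0,0,1,0,0,0,0,0,0])

```text
time_s: 35.6
eef_pos: [0.5451, 0.1303, 0.1073]
tcp_rot: [2.142, -2.293, 0.001]
force: [0.2, -9.3, 4.7]
gripper_width: 0.0332
finger_force: 61.0
```

Compression should be about 9 mm, but Fz has not dropped. I'll check the cap's position and the catch by pixel comparison, in code.

```bash
python3 - <<'E'
from h import *
S=robot.camera("side");s=np.ascontiguousarray(S["pixels"][:,:,::-1]);cv2.imwrite("pics/s10.png",s)
o=cv2.imread("pics/s7.png")
g=lambda i:i[146:170,200:220].mean(-1).round().astype(int)
print("before");print("\n".join(" ".join(f"{v:3d}" for v in r) for r in g(o)));print("now");print("\n".join(" ".join(f"{v:3d}" for v in r) for r in g(s)))
u=np.array([np.cos(np.radians(86.06)),np.sin(np.radians(86.06)),0]);tip=np.array([.5430,.0916,.1172])
for y in (-153,-148,-142,-141,-137): print(y,project(S,[tip+u*(y+165)/1e3+[0,0,.006],tip+u*(y+165)/1e3+[0,0,.011],tip+u*(y+165)/1e3-[0,0,.018]]).round(1).tolist())
W=robot.camera("wrist");w=np.ascontiguousarray(W["pixels"][:,:,::-1]);cv2.imwrite("pics/w10.png",w)
print("wrist col",w[150:270:3,254].max(-1).tolist())
E
```

```text
before
121 105 103 132 163 179 185 187 189 191 190 187 175 157 135 110  86  72  67  71
103  98 107 140 168 182 188 187 186 182 183 189 189 177 148 107  75  64  69  70
 83  96 123 159 179 184 179 176 172 167 166 174 182 184 173 136  92  66  66  69
 63  98 137 167 177 174 166 161 160 159 153 154 167 176 179 162 126  85  68  68
 67 116 150 163 165 163 157 162 178 181 167 149 152 166 173 171 150 106  73  68
 81 134 156 158 155 152 154 179 209 218 197 152 140 158 168 172 157 114  76  70
 93 146 159 155 149 139 147 189 225 234 214 157 132 151 165 168 156 112  77  69
 96 148 159 155 147 130 139 189 226 236 221 173 140 150 161 164 150 107  77  71
 91 145 160 158 150 130 134 185 222 234 222 188 156 151 162 162 140 101  76  69
 80 133 158 160 146 122 129 174 204 209 208 194 165 154 156 150 121  90  73  69
 63 108 143 155 146 115 120 153 164 162 177 187 166 148 145 128 100  79  74  73
 45  71 111 137 136 110 110 138 145 138 159 183 162 136 120 100  86  78  75  72
 39  45  69  95 105  92 101 136 157 143 158 187 159 115  93  83  79  78  74  73
 39  36  42  54  64  68  81 128 164 160 171 194 168 1
[... 2524 characters left out ...]
39  36  39  36  35  55  96 131 136 118  90  74  75  81  84  81  79
 40  43  42  40  38  36  38  36  38  57  84  90  84  75  74  77  81  83  81  80
 41  42  39  40  39  40  36  37  38  47  63  73  76  74  75  78  81  84  81  78
-153 [[209.6, 159.7], [209.5, 158.1], [210.2, 167.3]]
-148 [[209.3, 158.2], [209.2, 156.6], [210.0, 165.8]]
-142 [[209.1, 156.5], [208.9, 154.9], [209.7, 164.1]]
-141 [[209.0, 156.2], [208.9, 154.6], [209.6, 163.8]]
-137 [[208.8, 155.1], [208.7, 153.5], [209.4, 162.7]]
wrist col [187, 189, 192, 189, 187, 187, 187, 185, 184, 185, 171, 166, 232, 230, 227, 226, 226, 225, 223, 226, 225, 141, 130, 133, 132, 135, 133, 135, 136, 137, 116, 100, 116, 51, 22, 22, 36, 38, 29, 32]
```

```bash
python3 - <<'E'
from h import *
s=robot.observe();ps=(s["eef_pos"],s["tcp_rot"]);W=robot.camera("wrist");w=cv2.imread("pics/w10.png");st()
u=np.array([np.cos(np.radians(86.06)),np.sin(np.radians(86.06)),0]);tip=np.array([.5430,.0916,.1172])
for y,h in ((-165,6),(-153,6),(-148,8.8),(-144,11),(-142,11),(-142,6),(-140,6),(-138,6)): print(y,h,project(W,[tip+u*(y+165)/1e3+[0,0,h/1e3]],ps).round(1).tolist())
T=R.from_rotvec(ps[1]);print("cap rim hole top",project(W,[np.array(ps[0])+T.apply(np.array([11.3,0,-9.9-8])/1e3)],ps).round(1))
print("\n".join(f"{v} "+" ".join(f"{x:3d}" for x in w[v,234:276:2].mean(-1).astype(int)) for v in range(186,262,2)))
E
```

```text
t 35.75 p [545.1 130.2 107.3] yaw -93.92 tilt [0.003 0.002] F [ 1.  -9.3  4.2] w 33.1 ff 61.0
-165 6 [[250.4, 183.5]]
-153 6 [[250.5, 212.0]]
-148 8.8 [[250.4, 225.9]]
-144 11 [[250.4, 237.2]]
-142 11 [[250.4, 241.7]]
-142 6 [[250.5, 236.9]]
-140 6 [[250.5, 241.3]]
-138 6 [[250.6, 245.6]]
cap rim hole top [[251.9 248.7]]
186 118 116 148 196 215 230 237 243 246 240 229 217 196 177 124 111 113 114 115 113 113
188 116 113 165 197 218 229 236 242 243 236 228 216 198 177 142 105 111 112 110 111 111
190 115 120 169 197 216 228 235 239 240 232 224 216 196 175 151 108 110 113 111 109 114
192 114 120 176 197 214 226 232 234 236 228 223 215 197 175 154 111 112 115 115 113 112
194 117 121 180 196 215 224 227 231 231 228 221 212 197 176 158 113 114 113 114 111 116
196 115 122 178 194 218 222 222 226 230 226 219 211 195 174 159 111 111 118 113 111 113
198 113 118 178 197 218 221 222 228 229 226 222 211 197 176 159 116 114 111 113 112 115
200 117 118 175 195 215 223 222 227 228 228 220 213 196 179 157 111 114 109 114 113 112
202 116 118 176 194 218 221 224 225 229 227 219 213 196 178 157 109 117 1
[... 1866 characters left out ...]
  18  19  26 134 184 220 222 225 196 121 114 115 110 107 148  71  19  17  17  17  21
248  21  22  21  21  23  33 109 184 167 103 138 179 136  74  76  36  19  12  18  21  22
250  20  23  22  22  17  19  19  22  23  20  20  19  20  20  22  22  18  17  23  20  19
252  19  24  25  24  17  25  23  21  20  18  19  19  20  21  25  20  20  22  21  20  23
254  21  27  26  20  22  20  22  22  18  25  24  20  21  19  17  20  25  25  22  24  23
256  29  27  27  23  25  23  20  20  17  20  23  21  21  23  24  22  25  20  26  23  27
258  34  31  34  29  34  35  29  32  31  34  34  34  33  34  34  30  34  35  33  25  26
260  27  30  34  30  36  36  32  38  35  39  39  37  36  39  34  32  29  30  34  27  27
```

The wrist pixels show the catch standing up: ramp at rows 213–239, crest at 240–243, with a widening shadow. Bare pin shows behind it at rows 244–248, and the cap's rim starts at row 249. So it has already snapped, with the cap about 4 mm past the catch. I'll ease back, release and lift.

Call:
step_arm(targets=[1,1,0,0,0,0,0,1,1,0,0,0,0,0,1,1,0,0,0,0,0,1,1,0,0,0,0,0,1,0,0,0,0,0,0])

```text
time_s: 36.38
eef_pos: [0.545, 0.1281, 0.1071]
tcp_rot: [2.144, -2.294, -0.0]
force: [0.5, -5.4, 0.5]
gripper_width: 0.0335
finger_force: 60.6
```

Call:
step_arm(targets=[0.3,0,0,0,0,0,0,0.3,0,0,0,0,0,0,0.3,0,0,0,0,0,0,0.3,0,0,-10,0,0,0,0.3,0,0,-25,0,0,0,0.3,0,0,-40,0,0,0,0.3,0,0,-20,0,0,0,0.3,0,0,0,0,0,0])

```text
time_s: 37.38
eef_pos: [0.5464, 0.1291, 0.2049]
tcp_rot: [-2.142, 2.291, -0.002]
force: [-0.8, 0.2, -0.3]
gripper_width: 0.0604
finger_force: 0.0
```

Call:
step_arm(targets=[0.3,0,0,0,0,0,0,0.3,0,0,0,0,0,0])

```text
time_s: 37.62
eef_pos: [0.5447, 0.1283, 0.2011]
tcp_rot: [2.144, -2.293, -0.001]
force: [-0.0, -0.7, -0.5]
gripper_width: 0.0599
finger_force: 0.0
```

```bash
python3 - <<'E'
from h import *
st();s=robot.observe();ps=(s["eef_pos"],s["tcp_rot"]);W=robot.camera("wrist");w=np.ascontiguousarray(W["pixels"][:,:,::-1]);cv2.imwrite("pics/w11.png",w)
u=np.array([np.cos(np.radians(86.06)),np.sin(np.radians(86.06)),0]);tip=np.array([.5430,.0916,.1172])
for y,h in ((-165,6),(-153,6),(-144,11),(-142,11),(-142,16),(-114,16),(-120,18),(-78,25),(-30,25)): print(y,h,project(W,[tip+u*(y+165)/1e3+[0,0,h/1e3]],ps).round(1).tolist())
c=int(project(W,[tip+u*.03],ps)[0][0]);print(c)
v0=int(project(W,[tip+[0,0,.006]],ps)[0][1])-6
print("\n".join(f"{v} "+" ".join(f"{x:3d}" for x in w[v,c-14:c+16:2].mean(-1).astype(int)) for v in range(v0,v0+130,2)))
E
```

```text
t 37.62 p [544.7 128.3 201.1] yaw -93.85 tilt [0.001 0.002] F [-0.  -0.7 -0.5] w 59.9 ff 0.0
-165 6 [[251.2, 153.1]]
-153 6 [[251.3, 170.5]]
-144 11 [[251.2, 185.1]]
-142 11 [[251.2, 187.9]]
-142 16 [[251.2, 189.8]]
-114 16 [[251.2, 229.0]]
-120 18 [[251.2, 221.9]]
-78 25 [[251.2, 281.9]]
-30 25 [[251.3, 338.2]]
251
147 114 111 109 109 111 111 111 111 110 109 109 109 112 110 107
149 111 108 111 112 115 111 111 111 111 108 108 108 106 108 109
151 112 113 111 111 111 114 117 115 113 110 108 107 108 109 111
153 111 113 110 114 149 162 161 164 159 162 156 105 110 110 113
155 112 110 113 114 187 218 237 245 231 202 174 101 112 112 110
157 111 110 109 120 187 216 235 238 221 201 171 108 111 112 114
159 111 112 111 133 186 218 227 228 217 202 169 129 106 108 110
161 113 109 111 133 187 214 218 223 219 200 171 124 108 107 106
163 113 110 114 134 186 215 218 224 215 201 171 124 110 106 109
165 111 111 110 135 189 213 218 223 217 200 170 123 108 108 111
167 109 111 113 132 186 213 218 225 217 202 170 126 108 110 109
169 109 106 108 130 184 212 218 224 217 198 168 127 110 110 109
171 110 108 10
[... 2677 characters left out ...]
 157 179 183 180 191 182 185 184 181 172 171 164 158 138 119
257 156 178 181 180 192 181 184 185 179 171 170 163 153 133 115
259 152 152 182 184 189 183 182 182 179 172 165 163 155 135 113
261  81  91 161 183 190 179 183 184 180 175 167 158 153 133 110
263  84  92  92 138 190 180 184 181 176 174 167 163 152 136 112
265  81  96  95 140 190 181 184 182 178 170 163 158 152 130 110
267  83  91  93  92 191 182 182 183 178 169 165 160 151 131 112
269  72  93  93  96 191 178 182 182 178 170 162 160 150 129 109
271  67  68  76  87  97 134 180 183 179 171 161 154 136 118 117
273  71  71  60  65  72  96 138 145 140 130 121 121 125 129 124
275  73  74  69  65  62  88 119 127 125 120 121 132 128 130 133
```

The cap now rests directly against the catch: crest at row 187, cap top from row 189 to 228 (predicted 190 to 229). The spools are closed up behind it and the fingers are clear, so I'm handing in.

```bash
python3 -c "
from workcell import robot
print(robot.job_done())"
```

```text
the job is handed in; nothing more can be done
None
```

The job is handed in at about 38 s of the 72 s allowed, verdict not shown: wide spool, narrow spool and cap are on the pin in that order, the last wrist image shows the cap resting behind the raised catch, and wrist-force readings stayed under about 11 N.

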